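Hold a stone blank in the light path of the gem spectroscope

TASK

Check a sawn stone blank at the gem spectroscope: first slide the lamp's dimmer all the way up to bright, then take the tallest blank out of the wooden stand, gripping it only by its two narrow frosted (ground) edges, never on the polished broad windows. Bring it upright into the light path, centred on the beam midway between lamp snout and spectroscope tube with its polished windows square to the beam, and finish holding it there still in the gripper, touching nothing else with it. Leave the other blanks and the loupe as they are.

Things in the scene. Friction and masses are not known exactly. Their poses are not given: they have to be found in the camera images.
- blank: tallest of three sawn stone slabs: 26 mm (x) by 14 mm (y) by 55 mm (z, upright), about 53 g. Its narrow faces at x = +-13 mm are ground, frosted white: grip here, fingers closing along x. Its broad faces at y = +-7 mm are the polished windows. Origin: centre of the underside. Starts 8 mm deep in a slot of the stand, about 1 mm play all round; comes out straight up
- blank_windows: the clear inside of that blank with its two polished windows (22 mm wide between 2 mm frosted rims, 51 mm tall); moves with the blank, same origin and axes. Neither fingers nor arm may touch it
- blank_mid (a point): centre of the tallest blank, 27.5 mm above its underside; axes of the blank
- short_a: one of two shorter blanks of the same make, 26 x 14 x 38 mm, standing in another slot; origin: centre of its underside. Leave it
- short_b: the other shorter blank, 26 x 14 x 38 mm, as short_a. Leave it
- stand: fixed dark hardwood block 60 mm (x) by 160 mm (y) by 22 mm high with three slots 8 mm deep in a row along its y, at y = -47, 0 and +47 mm (which blank is in which varies); each blank's x lies along the stand's x. Origin: centre of its underside on the bench
- spectroscope: fixed desk unit, base 120 (x) by 350 mm (y -169 to +181), 16 mm thick; origin: underside, straight below the mid light path. Beam level along y, 100 mm up, from lamp snout (face y = +40 mm, 42 mm across) to tube (slit end y = -40 mm, to -160 mm; 31 mm across at most, its post and 34 mm wide clamp at y = -90 mm): 80 mm gap, open above. Lamp house 100 x 100 mm, y 70 to 170 mm, top 130 mm up
- beam_mid (a point): middle of the light path: on the beam axis, midway between snout and tube, 100 mm above the bench; axes of the spectroscope (beam along y, z up)
- dimmer (a joint): slide dimmer on top of the lamp house: 0 = off (-x end), 0.050 m = fully bright (+x end, hard stop); starts at 0 to 0.02 m; about 2 N to move, stays where it is left; moves along the spectroscope's +x, on the line y = +120 mm, from x = -25 to +25 mm
- dimmer_top (a point): centre of the top of the dimmer's grip, a block 12 mm (x, along the slide) by 22 mm (y) by 14 mm tall, its underside 1 mm above the dimmer's 84 x 34 x 2 mm cover plate (plate top 132 mm above the bench, this point 147 mm); axes of the spectroscope
- loupe: bystander: folded loupe, round lens barrel 30 mm in diameter and 20 mm tall (origin: centre of its underside) with a 36 mm steel case on its -x side; loose
Mind the look-alikes: they are no part of the job. Of the things shaped like the stand, the dark wooden one is meant.

How it is judged:
By the outcome, as a careful person would: the job done as asked, in the order asked, and still so for the second after the job is handed in, while the arm keeps its last pose, push and grip.
It also fails if it takes over 51 s, if anything falls off the work surface, if the arm or the gripper's body presses on something with over 40 N, if the wrist force passes 120 N, or if a joint passes its speed limit or range.

ROBOT

A 7-joint arm with a two-finger parallel gripper is mounted at the origin on the work surface. World frame = base frame: x ahead of the robot, y to its left, z up, the work surface at z = 0. Lengths are in mm, angles in rad, forces in N, time in s.
With the tool pointing down it reaches from about 425 to 825 mm from the base axis. Payload 3.6 kg.
Tool frame: the origin (TCP) lies at the very end of the fingers, on their centre line; the grasp point (between the pads) lies 19 mm behind it (bot.grip_depth is the distance from the TCP to the grasp point, in mm); x points along the fingers, z is the direction in which the jaws open and shut, and the axes are right-handed (so a half turn about x gives the same grasp; the last joint's range is limited). The gripper opens to 85 mm and grips with 20 to 120 N. Pads are 22 mm wide; open, the fingers measure 114 mm over their backs; the gripper's body (76 mm by 85 mm) begins 54 mm behind the grasp point. The pads swing forward as they close: fully open they stand 13 mm farther back than shut.
Start: joints at [1.321, 0.615, -0.013, 1.423, 0.008, 1.103, -0.04], TCP at [144.273, -633.757, 231.297] pointing down, gripper open.
Joint ranges: [-3.12, 3.12], [-0.3, 2.06], [-1.34, 1.32], [0.26, 2.42], [-1.36, 4.5], [0.01, 1.98], [-2.84, 2.84]. Speed limits (rad/s): [2.79, 2.79, 3.14, 3.14, 3.14, 3.14, 3.14].

INTERFACE

Orientations are given as a 3x3 rotation matrix whose columns are the frame's x, y, z axes.
In Python, from cell import monitor, viewer, order, bot gives the robot as it stands. The module is installed in compiled form; this text tells all that it offers.
- The arm moves only by the tool apply_moves, never from a script. Its argument "deltas" is a list that holds one entry, the list of rows, each a list of 7 numbers: the turn, a rotation vector about the tool's x, y, z in degrees, then the shift along the tool's x, y, z in mm, then the opening, from 0 (shut) to 1 (fully open). A call has 1 to 20 rows; each row is the pose to reach, as a shift and turn from the pose commanded when the call began, along the tool's axes at that moment; what a row does not reach only later rows make up. A row lasts 1/8 s, in which the tool goes at most 62.5 mm and 10.7 degrees, less where a joint would pass 70% of its speed; a pose out of reach is approached as far as the arm can. A call with a gripper value outside its range is refused whole. The fingers move at their own pace and stop on an object; "newtons" is the grip in N (left out, the last holds). Time passes only in rows, so rows that repeat a pose let the fingers close. It gives the time, the measured TCP pose, the force and the opening at its end, in the units of the state.
- monitor.state(): the state, without advancing time (a new reading comes with each control period).
- viewer.get_image(name): name is "scene" or "side" or "wrist"; returns the picture (384x512x3 uint8, red, green, blue); there is no depth.
- viewer.camera_params(name): a dict with "vertical_fov" (degrees; the focal length in pixels is half the picture's height over the tangent of half this angle, whatever the lens; pixels are square), "cx", "cy" (the principal point, pixels), "k1" (the pictures are not rectified: a ray, as slopes to the right and down, at radius r is drawn at 1 + k1 r^2 times it, then the intrinsics apply), "rvec" (rotation vector, rad) and "tvec" (3), from world to camera coordinates, as OpenCV has them; the wrist camera has in their place "mount" (4x4, takes a point from camera to tool coordinates, whose origin is the TCP and whose axes are the tool frame's). Camera axes: x right, y down, z forward; pixel columns grow to the right and rows downward; lengths in mm; the calibration is good to about 2 mm. A picture is of the moment at which its call begins: read the wrist's pose just before it. camera_params takes no time and is no camera call.
- order.hand_in(): hands the job in, once; it reports no verdict.
The state is a dict: "time": time; "qpos": joint angles; "qvel": joint speeds; "effort": joint torques, N m; "position": TCP position; "orientation": TCP orientation; "ft_force": force on the tool from outside, world axes, zero at the start; "ft_torque": the same for the moment, N m; "opening": opening from 0.0 (shut) to 1.0 (fully open).
Only numpy, scipy, OpenCV 4.12 (cv2) and the standard library are available. Lean on these libraries where they do the work, as an engineer would, in place of code of your own. Each camera call takes 0.05 s, during which the arm holds its last target. There are 200 camera calls.

## Working session

There is one attempt and no reset: what is moved stays moved. The work goes in short steps, Python scripts to look and compute and a tool call to move; the robot and the scene stay as the last step left them, time stands still between calls to the robot, and variables do not carry over. Pictures are saved under pics/ and viewed, about 8 in all and at most 12, crops included, and the job is handed in when it is done.

Besides the shell and the picture viewer there is one more tool, called after ">>>" as name(argument=value, ...), one argument or row to a line, values as JSON. apply_moves: Moves the arm, as the interface text tells. Its arguments: {"type":"object","properties":{"deltas":{"type":"array","items":{"type":"array","items":{"type":"array","items":{"type":"number"}}}},"newtons":{"type":"number"}},"required":["deltas"]}

```bash
mkdir -p pics; cat > h.py <<'E'
import numpy as np, cv2
from cell import monitor, viewer, order, bot
def snap(n,f):
    s=monitor.state(); im=viewer.get_image(n); cv2.imwrite('pics/'+f,im[:,:,::-1]); return s,im
def cam(n,s=None):
    p=viewer.camera_params(n); f=192/np.tan(np.radians(p['vertical_fov'])/2)
    if 'mount' in p:
        M=np.array(p['mount']); T=np.eye(4); T[:3,:3]=s['orientation']; T[:3,3]=s['position']; W=T@M
        R=W[:3,:3].T; t=-R@W[:3,3]
    else:
        R=cv2.Rodrigues(np.array(p['rvec'],float))[0]; t=np.array(p['tvec'],float).ravel()
    return R,t,f,p['cx'],p['cy'],p['k1']
def ray(c,u,v):
    R,t,f,cx,cy,k=c; d=np.array([(u-cx)/f,(v-cy)/f]); x=d.copy()
    for _ in range(30): x=d/(1+k*(x@x))
    return -R.T@t, R.T@np.array([*x,1])
def atz(c,u,v,z):
    o,d=ray(c,u,v); return o+d*(z-o[2])/d[2]
def proj(c,P):
    R,t,f,cx,cy,k=c; q=(R@np.atleast_2d(P).T).T+t; s=q[:,:2]/q[:,2:]; s=s*(1+k*(s**2).sum(1,keepdims=True)); return s*f+[cx,cy]
E
python3 - <<'E'
from h import *
for n in('scene','side','wrist'):
    s,im=snap(n,n+'0.png'); c=cam(n,s); print(n,(-c[0].T@c[1]).round(),c[2:])
print(s['time'],s['position'],np.array(s['orientation']).round(3),s['opening'],bot.grip_depth)
a=[cv2.imread(f'pics/{n}0.png') for n in('scene','side')]
print(viewer.camera_params('wrist')['mount'])
E
```

```text
scene [1295. -628.  858.] (np.float64(410.9310944434561), 258.3641001904002, 185.6685336706898, 0.030974700393761486)
side [ 286. -860. 1026.] (np.float64(438.72761728979674), 256.2662396139529, 187.13099660726922, -0.051982482332478076)
wrist [ 214. -618.  373.] (np.float64(310.2109390485464), 258.3475103929157, 189.31596498494469, -0.06534444790005318)
0.1 [ 144.10072153 -633.09842563  230.22193092] [[-0.001  0.975  0.222]
 [ 0.002  0.222 -0.975]
 [-1.    -0.    -0.002]] 1.0025481083541188 18.700000000000003
[[ 6.16314901e-04 -2.76021590e-01  9.61151238e-01 -1.42742713e+02]
 [ 3.82774549e-05 -9.61151413e-01 -2.76021665e-01  7.18304470e+01]
 [ 9.99999809e-01  2.06906688e-04 -5.81806534e-04  7.92210856e-01]
 [ 0.00000000e+00  0.00000000e+00  0.00000000e+00  1.00000000e+00]]
```

View pics/scene0.png

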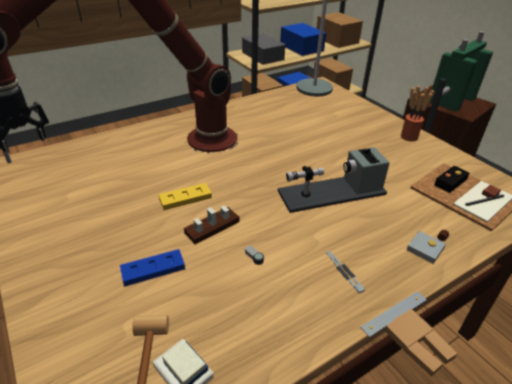

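View pics/side0.png

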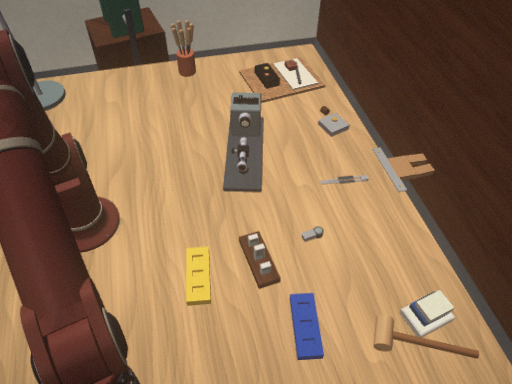

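The scene camera shows these candidates for the stand: yellow at (185,195), blue at (153,267) and dark wood with three blanks at (212,222). I choose the dark one. The spectroscope is at (335,185), with the lamp house at (367,170). The side view agrees: stand at (259,258), spectroscope at (243,140), loupe at (313,234).

Next is a close crop of both.

```bash
python3 - <<'E'
import cv2, numpy as np
a=cv2.imread('pics/scene0.png');b=cv2.imread('pics/side0.png')
def cr(i,x,y,w,h,W,H): return cv2.resize(i[y:y+h,x:x+w],(W,H),interpolation=cv2.INTER_CUBIC)
L=np.vstack([cr(a,270,140,130,75,400,231),cr(a,170,190,108,60,400,222)])
R=np.hstack([cr(b,215,85,60,110,245,450),cr(b,230,225,60,70,155,181) if 0 else np.vstack([cr(b,233,226,55,64,155,180),np.zeros((270,155,3),np.uint8)])])
L=cv2.resize(L,(400,450)); cv2.imwrite('pics/c1.png',np.hstack([L,R]))
E
```

```text
(no output)
```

View pics/c1.png

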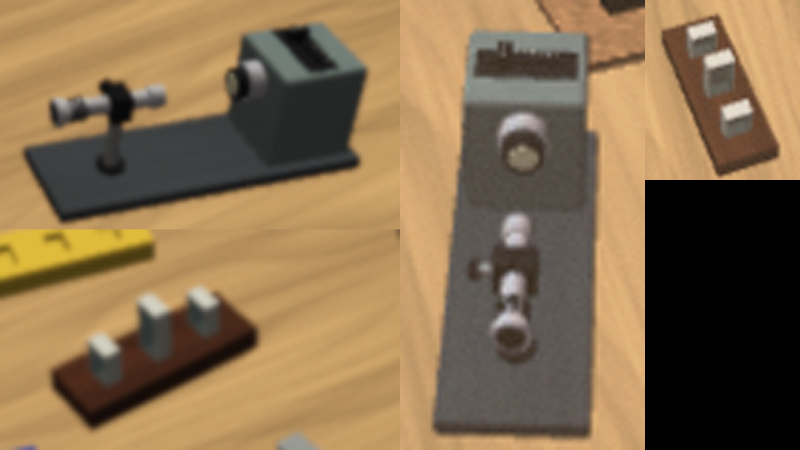

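The close crop shows that the middle blank in the dark stand is the tallest, standing well above its two neighbours. The lamp dimmer's grip is near the left end of its slot in the side view. Now I fit the poses.

```bash
cat > fit.py <<'E'
from h import *
from scipy.optimize import least_squares
S=cam('scene');D=cam('side')
def fit(obs,x0s):
    def pts(p,l):
        c,s=np.cos(p[2]),np.sin(p[2]); l=np.array(l,float)
        return np.c_[p[0]+c*l[:,0]-s*l[:,1],p[1]+s*l[:,0]+c*l[:,1],l[:,2]]
    best=None
    for x0 in x0s:
        f=lambda p:np.concatenate([(proj(c,pts(p,[o[0] for o in ob]))-[o[1] for o in ob]).ravel() for c,ob in obs])
        r=least_squares(f,x0,x_scale=[1,1,.01],loss='soft_l1')
        if best is None or r.cost<best.cost: best=r
    return best,f(best.x).reshape(-1,2).round(1)
E
python3 - <<'E'
from fit import *
for n,c,uv in(('baseS',S,(290,208.5)),('baseS2',S,(278.4,188.4)),('baseS3',S,(386,190))): print(n,atz(c,*uv,16).round())
for uv in((223.8,190),(261,190)): print('side',atz(D,*uv,16).round())
for uv in((184.6,228.4),(195.7,238.9),(239.2,216.8),(228.9,206.5)): print('stand sc',atz(S,*uv,22).round())
for uv in((239.4,237.7),(257.8,231.3),(280.2,280),(259.6,285.6)): print('stand sd',atz(D,*uv,22).round())
E
```

```text
baseS [530.   4.  16.]
baseS2 [426.  31.  16.]
baseS3 [619. 336.  16.]
side [419.  19.  16.]
side [530.  -8.  16.]
stand sc [ 447. -319.   22.]
stand sc [ 503. -310.   22.]
stand sc [ 486. -156.   22.]
stand sc [ 428. -159.   22.]
stand sd [ 425. -169.   22.]
stand sd [ 481. -160.   22.]
stand sd [ 499. -324.   22.]
stand sd [ 443. -327.   22.]
```

```bash
python3 - <<'E'
from fit import *
r,e=fit([(S,[((60,-169,16),(290,208.5)),((-60,-169,16),(278.4,188.4)),((60,181,16),(386,190)),((-50,70,130),(350.2,153)),((50,170,130),(389,162.7)),((50,70,130),(369,166.6))]),
 (D,[((-60,-169,16),(223.8,190)),((60,-169,16),(261,190)),((-50,170,130),(232.6,93.3)),((50,170,130),(261.5,93.3)),((50,70,130),(261,110.4)),((-50,70,130),(231.2,110.2))])],[[490,170,-.22]])
print('spec',r.x,r.cost,e.tolist())
r,e=fit([(S,[((-30,-80,22),(184.6,228.4)),((30,-80,22),(195.7,238.9)),((30,80,22),(239.2,216.8)),((-30,80,22),(228.9,206.5))]),
 (D,[((-30,80,22),(239.4,237.7)),((30,80,22),(257.8,231.3)),((30,-80,22),(280.2,280)),((-30,-80,22),(259.6,285.6))])],[[463,-240,.1]])
print('stand',r.x,r.cost,e.tolist())
# dimmer knob in side: crop (505,50)
print('knob',atz(D,(505-400)/4.083+215,42/4.09+85,147))
E
```

```text
spec [ 5.22365938e+02  1.73196290e+02 -2.68655837e-01] 20.666292787954255 [[-1.3, 2.0], [-2.3, -0.5], [1.0, 1.8], [-3.2, -2.5], [0.9, -0.3], [-7.3, 0.6], [-0.2, -1.8], [1.7, -0.8], [-0.3, -2.0], [0.2, -1.3], [0.3, 0.1], [-0.7, -0.4]]
stand [ 4.63842430e+02 -2.40205496e+02  1.13366507e-01] 8.761983107798166 [[-1.9, -0.3], [-2.0, 0.8], [-0.5, -0.2], [-1.7, -0.0], [-0.6, -1.5], [1.1, -1.1], [0.7, -2.8], [-0.3, -1.3]]
knob [537.32122347 299.66238635 147.        ]
```

>>> apply_moves(
  deltas=[
    [[-84, 0, 0, -30, 399, -312, 1], [-84, 0, 0, -30, 399, -312, 1], [-84, 0, 0, -30, 399, -312, 1], [-84, 0, 0, -30, 399, -312, 1], [-84, 0, 0, -30, 399, -312, 1], [-84, 0, 0, -30, 399, -312, 1], [-84, 0, 0, -30, 399, -312, 1], [-84, 0, 0, -30, 399, -312, 1], [-84, 0, 0, -30, 399, -312, 1], [-84, 0, 0, -30, 399, -312, 1], [-84, 0, 0, -30, 399, -312, 1], [-84, 0, 0, -30, 399, -312, 1]],
  ],
)

```text
time: 1.65
position: [463.0, -242.6, 261.1]
orientation: [[-0.001, -0.115, 0.993], [-0.0, 0.993, 0.115], [-1.0, -0.0, -0.001]]
ft_force: [0.4, -0.2, -0.5]
opening: 0.999
```

```bash
python3 - <<'E'
from h import *
s,im=snap('wrist','w1.png'); print(s['time'],s['position'].round(1) if hasattr(s['position'],'round') else s['position'],np.array(s['orientation']).round(3),np.round(s['qpos'],2))
import pickle; pickle.dump(s,open('w1.pkl','wb'))
E
```

```text
1.65 [ 463.  -242.6  261.1] [[-0.001 -0.115  0.993]
 [-0.     0.993  0.115]
 [-1.    -0.    -0.001]] [ 0.76  0.42 -0.47  1.74  0.22  1.04  0.33]
```

View pics/w1.png

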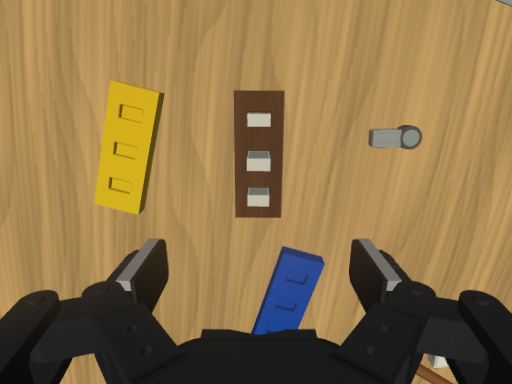

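The stand's corners are at (235,91), (284,91), (281,217) and (235,217). The tall blank is the middle one at about (259,162), with the shorter ones at (259,120) and (259,198). The loupe at (400,137) is clear.

```bash
python3 - <<'E'
from fit import *
import pickle; s=pickle.load(open('w1.pkl','rb')); W=cam('wrist',s)
C=[((-30,80,22),(235,91)),((30,80,22),(284,91)),((30,-80,22),(281,217)),((-30,-80,22),(235,217))]
r,e=fit([(W,C)],[[463,-240,.11]]); print(r.x,e.tolist())
im=cv2.imread('pics/w1.png'); m=((im.min(2)>150)&(im.max(2)-im.min(2)<45)).astype(np.uint8); m[:, :225]=0;m[:,300:]=0;m[225:]=0;m[:85]=0
n,l,st,ce=cv2.connectedComponentsWithStats(m)
for i in range(1,n):
  if st[i][4]>20: print(st[i],ce[i].round(1),[atz(W,*ce[i],z).round(1) for z in(52,69)])
cv2.imwrite('pics/dbg.png',cv2.resize(im[85:225,225:300],None,fx=4,fy=4,interpolation=2))
print(im[140:180:2,259].tolist())
E
```

```text
[ 4.64690762e+02 -2.41013873e+02  1.05756199e-01] [[-1.0, -0.7], [0.8, -0.2], [-0.1, 0.8], [0.3, 0.4]]
[248 114  23  12 268] [258.7 119.5] [array([ 459.2, -193.3,   52. ]), array([ 459.1, -192.4,   69. ])]
[247 159  23  12 276] [258.  164.5] [array([ 464.3, -244. ,   52. ]), array([ 463.9, -240.6,   69. ])]
[248 195  21  11 230] [258. 200.] [array([ 469.2, -286.8,   52. ]), array([ 468.6, -281.3,   69. ])]
[[39, 60, 90], [39, 60, 90], [39, 59, 89], [39, 59, 90], [39, 60, 90], [53, 67, 83], [102, 111, 107], [102, 111, 107], [101, 112, 107], [134, 148, 149], [171, 190, 196], [171, 189, 196], [171, 189, 196], [172, 190, 196], [171, 189, 196], [159, 176, 185], [41, 61, 90], [39, 59, 89], [40, 60, 89], [40, 60, 89]]
```

The middle blank's top fits a height of 69 mm (its width is about 24 px, as expected) and sits at (464,-241). Next I move over the lamp.

>>> apply_moves(
  deltas=[
    [[22, 0, 0, 0, 479, 136, 1], [22, 0, 0, 0, 479, 136, 1], [22, 0, 0, 0, 479, 136, 1], [22, 0, 0, 0, 479, 136, 1], [22, 0, 0, 0, 479, 136, 1], [22, 0, 0, 0, 479, 136, 1], [22, 0, 0, 0, 479, 136, 1], [22, 0, 0, 0, 479, 136, 1], [22, 0, 0, 0, 479, 136, 1], [22, 0, 0, 0, 479, 136, 1], [22, 0, 0, 0, 479, 136, 1]],
  ],
)

```text
time: 3.08
position: [542.9, 248.0, 261.2]
orientation: [[0.0, 0.266, 0.964], [-0.002, 0.964, -0.266], [-1.0, -0.002, 0.001]]
ft_force: [0.5, 0.1, -0.4]
opening: 0.997
```

```bash
python3 - <<'E'
from h import *
s,im=snap('wrist','w2.png'); print(s['time'],np.round(s['position'],1),np.array(s['orientation']).round(3),np.round(s['qpos'],2))
import pickle; pickle.dump(s,open('w2.pkl','wb'))
E
```

```text
3.075 [542.9 248.  261.2] [[ 0.     0.266  0.964]
 [-0.002  0.964 -0.266]
 [-1.    -0.002  0.001]] [-0.19  0.54 -0.44  1.53  0.25  1.13 -0.96]
```

View pics/w2.png

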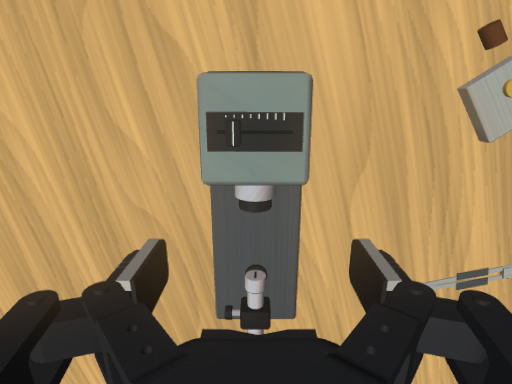

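The lamp top spans (198–311, 73–185) and the dimmer cover plate (207–303, 111–151). The knob is at about (235,132), near the −x end. The spectroscope tube end is at about (256,275) and the snout at (255,205).

```bash
python3 - <<'E'
from fit import *
import pickle; s=pickle.load(open('w2.pkl','rb')); W=cam('wrist',s)
P=[((-42,137,132),(207,111)),((42,137,132),(303,111)),((42,103,132),(303,151.5)),((-42,103,132),(207,151.5)),((-50,70,130),(201.5,185)),((50,70,130),(309,185)),((-60,-169,16),(214,319)),((60,-169,16),(297,319))]
r,e=fit([(W,P)],[[522,173,-.268]]); p=r.x; print(p,e.tolist())
c,si=np.cos(p[2]),np.sin(p[2])
loc=lambda q:(np.array([[c,si],[-si,c]])@(np.array(q)[:2]-p[:2])).round(1)
w=lambda x,y:(p[:2]+np.array([[c,-si],[si,c]])@[x,y]).round(1)
print('knob',loc(atz(W,235,131,147)),'snout face',loc(atz(W,255,211,100)),'tube',loc(atz(W,256,268,108)))
print('TCP loc',loc(s['position']))
im=cv2.imread('pics/w2.png'); cv2.imwrite('pics/c2.png',np.vstack([cv2.resize(im[105:157,200:310],(770,364),interpolation=2)]))
print(im[140,205:305:2].sum(1).tolist())
E
```

```text
[ 5.21700860e+02  1.75700508e+02 -2.71085111e-01] [[-1.1, -0.1], [1.1, 0.1], [-0.4, -0.9], [0.4, -1.1], [-0.9, 0.8], [0.6, 1.1], [2.0, 0.1], [-1.0, 0.3]]
knob [-16.2 121.4] snout face [-0.4 34.6] tube [  0.7 -27.6]
TCP loc [ 1.  75.3]
[387, 179, 166, 165, 165, 165, 162, 159, 159, 156, 159, 141, 149, 182, 597, 143, 140, 126, 129, 149, 147, 150, 149, 147, 145, 148, 144, 144, 145, 148, 151, 144, 146, 145, 145, 148, 147, 148, 151, 151, 149, 150, 154, 159, 154, 159, 159, 161, 164, 342]
```

View pics/c2.png

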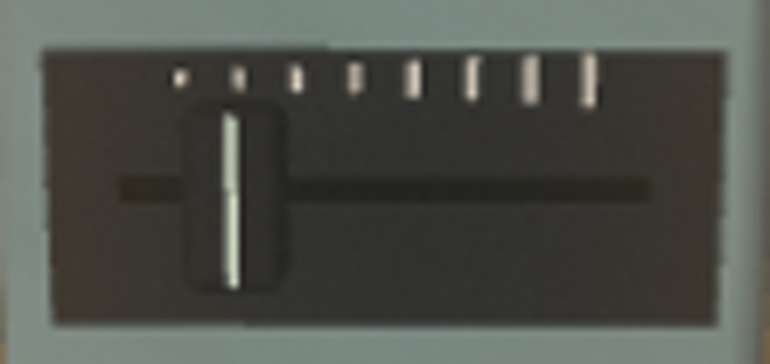

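>>> apply_moves(
  deltas=[
    [[0, 0, 0, 0, 45, -48, 0], [0, 0, 0, 0, 45, -48, 0], [0, 0, 0, 0, 45, -48, 0], [0, 0, 0, 0, 45, -48, 0], [0, 0, 0, 50, 45, -48, 0], [0, 0, 0, 90, 45, -48, 0], [0, 0, 0, 110, 45, -48, 0], [0, 0, 0, 123, 45, -48, 0], [0, 0, 0, 123, 45, -48, 0], [0, 0, 0, 123, 45, -48, 0]],
  ],
  newtons=40,
)

```text
time: 4.38
position: [508.4, 307.1, 139.4]
orientation: [[0.002, 0.262, 0.965], [0.001, 0.965, -0.262], [-1.0, 0.002, 0.001]]
ft_force: [-0.0, -0.5, 0.9]
opening: 0.004
```

>>> apply_moves(
  deltas=[
    [[0, 0, 0, 1, -2, 6, 0], [0, 0, 0, 1, -2, 10, 0], [0, 0, 0, 1, -2, 14, 0], [0, 0, 0, 1, -2, 18, 0], [0, 0, 0, 1, -2, 22, 0], [0, 0, 0, 1, -2, 26, 0], [0, 0, 0, 1, -2, 30, 0], [0, 0, 0, 1, -2, 34, 0], [0, 0, 0, 1, -2, 38, 0], [0, 0, 0, 1, -2, 42, 0], [0, 0, 0, 1, -2, 45, 0], [0, 0, 0, 1, -2, 45, 0]],
  ],
)

```text
time: 5.88
position: [551.2, 293.1, 137.2]
orientation: [[0.001, 0.262, 0.965], [0.001, 0.965, -0.262], [-1.0, 0.001, 0.001]]
ft_force: [-0.8, -0.2, 1.2]
opening: -0.0
```

```bash
python3 - <<'E'
from h import *
s,im=snap('wrist','w3.png'); print(s['time'],np.round(s['position'],1),np.round(s['ft_force'],1))
E
```

```text
5.875 [551.2 293.1 137.2] [-0.8 -0.2  1.2]
```

View pics/w3.png

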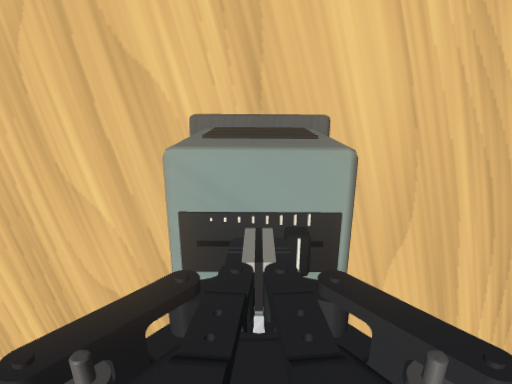

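The knob, at about (298,250), has been pushed most of the way along the ticks, which end at (309,219). I keep pushing gently until the stop shows as force.

>>> apply_moves(
  deltas=[
    [[0, 0, 0, 0, 0, 2, 0], [0, 0, 0, 0, 0, 4, 0], [0, 0, 0, 0, 0, 5, 0], [0, 0, 0, 0, 0, 5, 0]],
  ],
)

```text
time: 6.42
position: [555.3, 291.9, 137.2]
orientation: [[-0.0, 0.262, 0.965], [0.0, 0.965, -0.262], [-1.0, 0.0, -0.0]]
ft_force: [-2.3, 1.4, 0.4]
opening: -0.0
```

>>> apply_moves(
  deltas=[
    [[0, 0, 0, 0, 0, 1.5, 0], [0, 0, 0, 0, 0, 3, 0], [0, 0, 0, 0, 0, 3, 0]],
  ],
)

```text
time: 6.8
position: [557.9, 291.1, 137.2]
orientation: [[-0.001, 0.262, 0.965], [0.0, 0.965, -0.262], [-1.0, -0.0, -0.001]]
ft_force: [-2.6, 0.3, -0.6]
opening: -0.0
```

>>> apply_moves(
  deltas=[
    [[0, 0, 0, 0, 0, 1.5, 0], [0, 0, 0, 0, 0, 3, 0], [0, 0, 0, 0, 0, 3, 0]],
  ],
)

```text
time: 7.18
position: [558.2, 291.1, 137.1]
orientation: [[-0.006, 0.26, 0.966], [-0.0, 0.966, -0.26], [-1.0, -0.002, -0.005]]
ft_force: [-6.6, 1.4, 1.6]
opening: -0.002
```

>>> apply_moves(
  deltas=[
    [[0, 0, 0, 0, 0, 1.5, 0], [0, 0, 0, 0, 0, 2, 0], [0, 0, 0, 0, 0, 2, 0]],
  ],
)

```text
time: 7.55
position: [558.3, 291.1, 137.1]
orientation: [[-0.009, 0.259, 0.966], [-0.0, 0.966, -0.259], [-1.0, -0.003, -0.008]]
ft_force: [-9.3, 2.5, 4.2]
opening: -0.003
```

>>> apply_moves(
  deltas=[
    [[0, 0, 0, 0, 0, -8, 0], [0, 0, 0, 0, 0, -10, 0], [0, 0, 0, -50, 0, -10, 0], [0, 0, 0, -100, 0, -10, 0.5], [0, 0, 0, -123, 0, -10, 1], [0, 0, 0, -123, -30, -10, 1], [0, 0, 0, -123, -30, -10, 1], [0, 0, 0, -123, -30, -10, 1]],
  ],
)

```text
time: 8.55
position: [546.4, 263.2, 260.5]
orientation: [[0.001, 0.263, 0.965], [0.001, 0.965, -0.263], [-1.0, 0.001, 0.001]]
ft_force: [0.8, 0.8, -0.1]
opening: 0.995
```

```bash
python3 - <<'E'
from h import *
s,im=snap('wrist','w4.png'); print(s['time'],np.round(s['position'],1),np.array(s['orientation']).round(4),np.round(s['ft_force'],1))
import pickle; pickle.dump(s,open('w4.pkl','wb'))
R=np.array(s['orientation'])
a=np.degrees(.107-np.arctan2(R[1,2],R[0,2])); print('turn toolx',-a,'shift',R.T@(np.array([464,-241,150])-s['position']))
cv2.imwrite('pics/c4.png',cv2.resize(im[:,:,::-1][60:340,190:330],(400,800) if 0 else (300,600),interpolation=2))
E
```

```text
8.55 [546.4 263.2 260.5] [[ 1.200e-03  2.628e-01  9.649e-01]
 [ 5.000e-04  9.649e-01 -2.628e-01]
 [-1.000e+00  8.000e-04  1.000e-03]] [ 0.8  0.8 -0.1]
turn toolx -21.36634997985928 shift [ 110.09058749 -508.22535457   52.91248616]
```

View pics/c4.png

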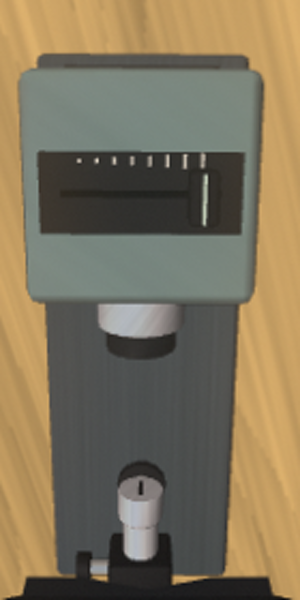

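The dimmer stripe at crop (206,200) now stands at the last, largest tick, so it is fully bright. I refine the spectroscope fit and move back over the stand.

```bash
python3 - <<'E'
from fit import *
import pickle; W=cam('wrist',pickle.load(open('w2.pkl','rb'))); V=cam('wrist',pickle.load(open('w4.pkl','rb')))
P=[((-42,137,132),(207,111)),((42,137,132),(303,111)),((42,103,132),(303,151.5)),((-42,103,132),(207,151.5)),((-60,-169,16),(214,319)),((60,-169,16),(297,319))]
Q=[((-42,137,132),(207.7,130.5)),((42,137,132),(303.9,130.5)),((42,103,132),(303.4,169.2)),((-42,103,132),(208.2,169.2)),((-60,-169,16),(216.6,327.9)),((60,-169,16),(294.5,327.9))]
for o in([(V,Q)],[(W,P),(V,Q)]):
  r,e=fit(o,[[522,173,-.268]]); print(r.x,e.tolist())
p=r.x;c,si=np.cos(p[2]),np.sin(p[2])
w=lambda x,y,z:np.r_[p[:2]+np.array([[c,-si],[si,c]])@[x,y],z]
f=lambda u,v:(190+u/2.143,60+v/2.143)
print('tube slit pred',proj(V,[w(0,-40,100)]),'seen',f(141,488),'snout face top, sides',proj(V,[w(0,40,121),w(-21,40,100),w(21,40,100)]),'seen',f(140,350),f(107,345),f(176,345))
E
```

```text
[ 5.21424519e+02  1.75264373e+02 -2.71411173e-01] [[-0.4, -0.3], [0.4, 0.2], [-0.8, -0.1], [0.5, -0.6], [-0.4, 0.8], [0.9, 1.2]]
[ 5.21461358e+02  1.75341424e+02 -2.71504862e-01] [[-1.2, 0.4], [1.0, 0.6], [-0.5, -0.4], [0.4, -0.7], [1.9, 0.3], [-1.2, 0.5], [-0.4, -0.4], [0.4, 0.1], [-0.7, -0.2], [0.5, -0.7], [-0.4, 0.8], [0.9, 1.2]]
tube slit pred [[255.53005684 287.39093354]] seen (255.79561362575828, 287.71815212319177) snout face top, sides [[255.57945707 229.19182636]
 [235.72029002 221.11632717]
 [275.78347225 221.3321134 ]] seen (255.32897806812878, 223.322445170322) (239.9300046663556, 220.98926738217455) (272.1278581427905, 220.98926738217455)
```

>>> apply_moves(
  deltas=[
    [[-21.4, 0, 0, 40, -508, 53, 0.75], [-21.4, 0, 0, 40, -508, 53, 0.75], [-21.4, 0, 0, 40, -508, 53, 0.75], [-21.4, 0, 0, 40, -508, 53, 0.75], [-21.4, 0, 0, 40, -508, 53, 0.75], [-21.4, 0, 0, 40, -508, 53, 0.75], [-21.4, 0, 0, 40, -508, 53, 0.75], [-21.4, 0, 0, 40, -508, 53, 0.75], [-21.4, 0, 0, 40, -508, 53, 0.75], [-21.4, 0, 0, 110, -508, 53, 0.75], [-21.4, 0, 0, 110, -508, 53, 0.75], [-21.4, 0, 0, 110, -508, 53, 0.75], [-21.4, 0, 0, 110, -508, 53, 0.75]],
  ],
)

```text
time: 10.22
position: [465.6, -240.5, 152.3]
orientation: [[0.004, -0.11, 0.994], [-0.001, 0.994, 0.11], [-1.0, -0.002, 0.004]]
ft_force: [-0.2, 0.8, 0.2]
opening: 0.751
```

```bash
python3 - <<'E'
from h import *
s,im=snap('wrist','w5.png'); print(s['time'],np.round(s['position'],1),np.array(s['orientation']).round(4),np.round(s['ft_force'],1))
import pickle; pickle.dump(s,open('w5.pkl','wb'))
E
```

```text
10.225 [ 465.6 -240.5  152.3] [[ 0.0038 -0.1099  0.9939]
 [-0.0013  0.9939  0.1099]
 [-1.     -0.0018  0.0037]] [-0.2  0.8  0.2]
```

View pics/w5.png

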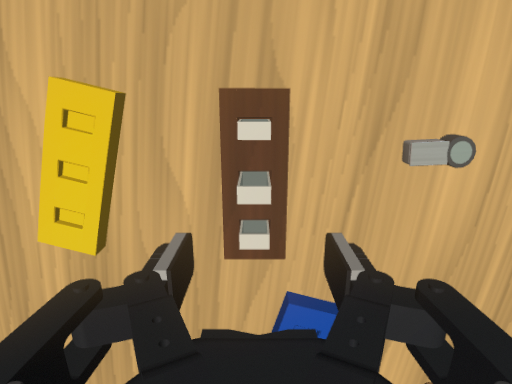

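Seen from close by, the tall blank's top is at about (254,195). The short blanks are at (254,129) and (254,241), and the stand's corners at (219,88), (290,88), (285,259) and (224,259).

```bash
python3 - <<'E'
from fit import *
import pickle; s=pickle.load(open('w5.pkl','rb')); W=cam('wrist',s)
r,e=fit([(W,[((-30,80,22),(219,88)),((30,80,22),(290,88)),((30,-80,22),(285.5,259)),((-30,-80,22),(224,259))])],[[463,-240,.11]]); print(r.x,e.tolist())
im=cv2.imread('pics/w5.png'); m=((im.min(2)>150)&(im.max(2)-im.min(2)<45)).astype(np.uint8); m[:, :215]=0;m[:,295:]=0;m[270:]=0
n,l,st,ce=cv2.connectedComponentsWithStats(m)
for i in range(1,n):
  if st[i][4]>20:
    x,y,w,h,a=st[i]; print(st[i],ce[i].round(1),[atz(W,x+w/2-.5,y+h/2-.5,z).round(1) for z in(52,69)], cv2.minAreaRect(np.argwhere(l==i)[:,::-1].astype(np.float32)))
R=np.array(s['orientation']); print('jaw yaw',np.arctan2(R[1,2],R[0,2]))
E
```

```text
[ 4.64579087e+02 -2.40725918e+02  1.08531690e-01] [[-0.1, 0.0], [0.1, 0.1], [-0.2, -0.1], [0.2, -0.1]]
[238 122  33  18 594] [254.  130.5] [array([ 459.3, -193.8,   52. ]), array([ 459.3, -192.2,   69. ])] ((254.0, 130.5), (17.0, 32.0), 90.0)
[237 186  34  18 591] [253.4 194.8] [array([ 464.4, -245.4,   52. ]), array([ 464.1, -240.2,   69. ])] ((253.5, 194.5), (17.0, 33.0), 90.0)
[239 234  30  15 441] [253.8 241. ] [array([ 468.8, -286.8,   52. ]), array([ 468.2, -278.8,   69. ])] ((253.5, 241.0), (14.0, 29.0), 90.0)
jaw yaw 0.11016905392471953
```

>>> apply_moves(
  deltas=[
    [[0, 0, 0, 40, 0, -1, 0.7], [0, 0, 0, 75, 0, -1, 0.7], [0, 0, 0, 100, 0, -1, 0.7], [0, 0, 0, 115, 0, -1, 0.7], [0, 0, 0, 122, 0, -1, 0.7], [0, 0, 0, 122, 0, -1, 0.7], [0, 0, 0, 122, 0, -1, 0.7]],
  ],
  newtons=40,
)

```text
time: 11.15
position: [463.5, -241.2, 29.2]
orientation: [[0.002, -0.108, 0.994], [-0.001, 0.994, 0.108], [-1.0, -0.001, 0.002]]
ft_force: [-0.2, 1.2, 0.1]
opening: 0.701
```

>>> apply_moves(
  deltas=[
    [[0, 0, 0, 0, 0, 0, 0.4], [0, 0, 0, 0, 0, 0, 0.25], [0, 0, 0, 0, 0, 0, 0.1], [0, 0, 0, 0, 0, 0, 0], [0, 0, 0, 0, 0, 0, 0], [0, 0, 0, 0, 0, 0, 0], [0, 0, 0, 0, 0, 0, 0]],
  ],
)

```text
time: 12.02
position: [463.1, -241.1, 28.8]
orientation: [[0.001, -0.108, 0.994], [-0.0, 0.994, 0.108], [-1.0, -0.001, 0.001]]
ft_force: [-0.9, -0.1, 5.2]
opening: 0.3
```

The grip holds at opening 0.30 (26 mm, the frosted-edge width). I lift straight up.

>>> apply_moves(
  deltas=[
    [[0, 0, 0, -5, 0, 0, 0], [0, 0, 0, -12, 0, 0, 0], [0, 0, 0, -20, 0, 0, 0], [0, 0, 0, -60, 0, 0, 0], [0, 0, 0, -110, 0, 0, 0], [0, 0, 0, -150, 0, 0, 0], [0, 0, 0, -170, 0, 0, 0], [0, 0, 0, -170, 0, 0, 0], [0, 0, 0, -170, 0, 0, 0]],
  ],
)

```text
time: 13.15
position: [461.9, -240.7, 197.4]
orientation: [[-0.002, -0.108, 0.994], [0.001, 0.994, 0.108], [-1.0, 0.001, -0.002]]
ft_force: [-0.2, 0.7, -0.4]
opening: 0.299
```

```bash
python3 - <<'E'
from h import *
s,im=snap('wrist','w6.png'); print(s['time'],np.round(s['position'],1),np.array(s['orientation']).round(4),np.round(s['ft_force'],1),s['opening'])
_,sd=snap('side','s6.png')
import pickle; pickle.dump(s,open('w6.pkl','wb'))
R=np.array(s['orientation']); p=np.array(s['position'])
print('turn',-np.degrees(-.2715-np.arctan2(R[1,2],R[0,2])),R.T@(np.array([521.5,175.3,200])-p))
D=cam('side'); u,v=proj(D,[p])[0].astype(int); print(u,v)
a=cv2.resize(im[60:384,130:380],(500,600),interpolation=2)[150:]
x0=max(0,u-40);y0=max(0,v-60); b=cv2.resize(sd[y0:y0+120,x0:x0+80],(300,450),interpolation=2)
cv2.imwrite('pics/c6.png',np.hstack([a,b])[:,:,::-1])
E
```

```text
13.15 [ 461.9 -240.7  197.4] [[-1.900e-03 -1.084e-01  9.941e-01]
 [ 8.000e-04  9.941e-01  1.084e-01]
 [-1.000e+00  1.000e-03 -1.900e-03]] [-0.2  0.7 -0.4] 0.29857077502229246
turn 21.78023351040526 [ -2.37117423 407.1161401  104.4004208 ]
259 216
```

View pics/c6.png

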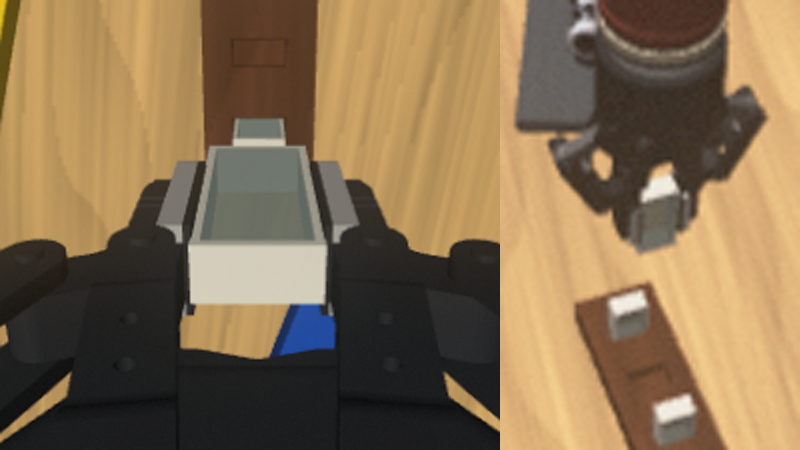

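The blank hangs upright between the pads, held on its frosted edges. Its window's lower edge is at crop row 147 and its upper edge at row 243, with the top face in rows 243–304. Both shorter blanks are still in the stand and the middle slot is empty. Next I measure the blank's pose in the gripper.

```bash
python3 - <<'E'
from fit import *
import pickle; s=pickle.load(open('w6.pkl','rb')); W=cam('wrist',s)
R=np.array(s['orientation']); p=np.array(s['position'])
f=lambda u,v:np.array([130+u/2,141+v/1.852])
O=np.array([f(190,243),f(327,243),f(206,147),f(306,147),f(190,304),f(327,304)])
# tool: x down, y=blank y, z=blank x ; local (bx,by,bz)
L=np.array([(-13,7,55),(13,7,55),(-13,7,0),(13,7,0),(-13,-7,55),(13,-7,55)],float)
B=np.array([[0,0,-1],[0,1,0],[1,0,0]],float).T  # cols map bx->z, by->y, bz->-x
B=np.array([[0,0,-1.],[0,1,0],[1,0,0]])
def P(q): # underside centre in tool q[:3], rotvec tool q[3:]
    l=L@B.T; l=l@cv2.Rodrigues(np.array(q[3:]))[0].T
    return (l+q[:3])@R.T+p
g=lambda q:(proj(W,P(q))-O).ravel()
r=least_squares(g,[16,0,0,0,0,0],x_scale=[1,1,1,.02,.02,.02]); print(r.x.round(3),r.fun.reshape(-1,2).round(1).tolist())
g2=lambda q:g([*q,0,0,0]); r=least_squares(g2,[16,0,0]); print('no rot',r.x.round(2),r.fun.reshape(-1,2).round(1).tolist())
E
```

```text
[ 1.3242e+01  1.9800e-01  1.7620e+00  4.0000e-03  1.1000e-02 -2.2000e-02] [[-0.8, 0.2], [1.0, 0.1], [0.9, 0.0], [-0.9, 0.1], [0.2, -0.1], [-0.4, -0.3]]Traceback (most recent call last):
  File "<stdin>", line 15, in <module>
    return func(*args, **kwargs)
    vector_fun = VectorFunction(
        fun_wrapped,
    ...<6 lines>...
        workers=workers
    )
    self._update_fun()
    ~~~~~~~~~~~~~~~~^^
    self.f = self.fun_wrapped(xp_copy(self.x))
             ~~~~~~~~~~~~~~~~^^^^^^^^^^^^^^^^^
    return np.atleast_1d(self.fun(x))
                         ~~~~~~~~^^^
    return self.f(x, *self.args, **self.kwargs)
           ~~~~~~^^^^^^^^^^^^^^^^^^^^^^^^^^^^^^
  File "<stdin>", line 15, in <lambda>
  File "<stdin>", line 13, in <lambda>
  File "<stdin>", line 11, in P
cv2.error: OpenCV(4.12.0) /io/opencv/modules/calib3d/src/calibration_base.cpp:151: error: (-210:Unsupported format or combination of formats) The matrices must have 32f or 64f data type in function 'Rodrigues'
```

>>> apply_moves(
  deltas=[
    [[21.8, 0, 0, 0, 407, 103, 0], [21.8, 0, 0, 0, 407, 103, 0], [21.8, 0, 0, 0, 407, 103, 0], [21.8, 0, 0, 0, 407, 103, 0], [21.8, 0, 0, 0, 407, 103, 0], [21.8, 0, 0, 0, 407, 103, 0], [21.8, 0, 0, 0, 407, 103, 0], [21.8, 0, 0, 0, 407, 103, 0], [21.8, 0, 0, 0, 407, 103, 0], [21.8, 0, 0, 0, 407, 103, 0], [21.8, 0, 0, 40, 407, 103, 0], [21.8, 0, 0, 75, 407, 103, 0], [21.8, 0, 0, 100, 407, 103, 0], [21.8, 0, 0, 110, 407, 103, 0], [21.8, 0, 0, 110, 407, 103, 0], [21.8, 0, 0, 110, 407, 103, 0], [21.8, 0, 0, 110, 407, 103, 0], [21.8, 0, 0, 110, 407, 103, 0]],
  ],
)

```text
time: 15.5
position: [521.4, 175.0, 89.0]
orientation: [[0.001, 0.269, 0.963], [0.0, 0.963, -0.269], [-1.0, 0.001, 0.001]]
ft_force: [0.4, -0.7, -0.9]
opening: 0.305
```

```bash
python3 - <<'E'
from h import *
import pickle
s,im=snap('wrist','w7.png'); print(s['time'],np.round(s['position'],1),np.array(s['orientation']).round(4),np.round(s['ft_force'],1),s['opening'])
pickle.dump(s,open('w7.pkl','wb'))
_,sd=snap('side','s7.png'); _,sc=snap('scene','sc7.png')
p=np.array(s['position'])
a=cv2.resize(im[:,110:400],(453,600),interpolation=2)
def cr(i,n):
    u,v=proj(cam(n),[p])[0].astype(int); print(n,u,v); return cv2.resize(i[v-40:v+40,u-45:u+45],(338,300),interpolation=2)
cv2.imwrite('pics/c7.png',np.hstack([a,np.vstack([cr(sc,'scene'),cr(sd,'side')])])[:,:,::-1])
E
```

```text
15.5 [521.4 175.   89. ] [[ 1.200e-03  2.685e-01  9.633e-01]
 [ 4.000e-04  9.633e-01 -2.685e-01]
 [-1.000e+00  7.000e-04  1.100e-03]] [ 0.4 -0.7 -0.9] 0.30472724571151844
scene 332 172
side 244 133
```

View pics/c7.png

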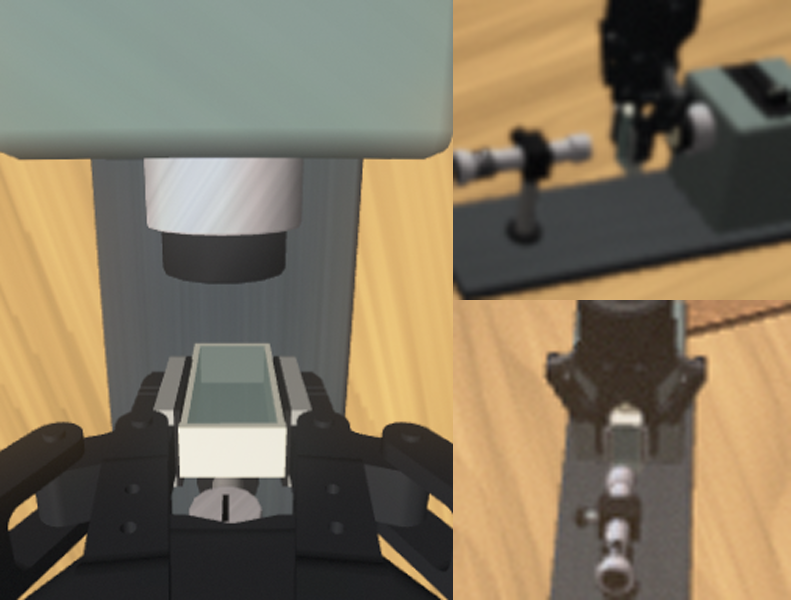

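Seen from the wrist, the blank's centre column is about 232 in the crop, against 223–226 for the beam (snout and slit), so it sits about 2 mm to +x. The scene and side views show it hanging clear in the gap. I quantify this within the same image, where camera bias cancels.

```bash
python3 - <<'E'
from fit import *
import pickle; s=pickle.load(open('w7.pkl','rb')); W=cam('wrist',s)
R=np.array(s['orientation']); p=np.array(s['position'])
f=lambda u,v:np.array([110+u/1.5621,v/1.5625])
O=np.array([f(180.5,425),f(284,425),f(194,344),f(271,344),f(179.5,477),f(286,477)])
L=np.array([(-13,7,55),(13,7,55),(-13,7,0),(13,7,0),(-13,-7,55),(13,-7,55)],float)
B=np.array([[0,0,-1.],[0,1,0],[1,0,0]])
P=lambda q,l:(l@B.T@cv2.Rodrigues(np.array([*q[3:]],float))[0].T+q[:3])@R.T+p
g=lambda q:(proj(W,P(q,L))-O).ravel()
r=least_squares(g,[16,0,0,0,0,0],x_scale=[1,1,1,.02,.02,.02]); print('free',r.x.round(3))
r=least_squares(lambda q:g([*q,0,0,0]),[16,0,0.]); q=[*r.x,0,0,0]; print('norot',r.x.round(2),r.fun.reshape(-1,2).round(1).tolist())
mid=P(q,np.array([[0,0,27.5]]))[0]
# spectroscope in this view
th=-.2715; c,si=np.cos(th),np.sin(th)
obs=[((0,-40,100),f(226,508)),((0,40,79),f(224,283)),((-60,0,16),None)]
slit=f(226,508)
o,d=ray(W,*slit); 
pred=proj(W,[[521.5+c*x-si*y,175.3+si*x+c*y,z] for x,y,z in((0,-40,100),(-50,70,130),(50,70,130))]); print('pred slit, lamp edge',pred.tolist(),'seen',slit,'lamp edge row',f(0,157)[1])
M=np.array([[c,si],[-si,c]])
X=atz(W,*slit,100); print('slit by z=100, local',M@(X[:2]-[521.5,175.3]))
print('blank mid local',M@(mid[:2]-[521.5,175.3]),mid[2])
# x of snout: centre column at y=55 z~110 (silver) and dark at 46
for u,v,z in((222.8,190,121),(224,255,112)): print('snout',M@(atz(W,*f(u,v),z)[:2]-[521.5,175.3]))
# base edges z=16
for u,v in((100,300),(108,400),(355,250),(349,350)): print('base',M@(atz(W,*f(u,v),16)[:2]-[521.5,175.3]))
E
```

```text
free [ 1.4466e+01  5.3200e-01  2.2930e+00 -3.0000e-03 -1.0000e-03 -1.6000e-02]
norot [15.53  0.6   2.24] [[-1.1, 1.1], [1.5, 1.2], [0.8, -0.6], [-0.9, -0.6], [0.7, -0.8], [-1.1, -0.8]]
pred slit, lamp edge [[254.51553856069398, 324.55459439167896], [97.34351353412211, 101.73193712038345], [407.4002878430172, 101.38002366715499]] seen [254.67703732 325.12      ] lamp edge row 100.48
slit by z=100, local [  0.08120315 -40.35381065]
blank mid local [2.19611516 0.23300098] 100.98200744745404
snout [-8.9441990e-03  6.2694756e+01]
snout [ 0.04853428 46.088099  ]
base [-59.48038194   6.03009113]
base [-59.56928894 -45.80160289]
base [57.83447814 29.60163234]
base [ 58.33625735 -19.05747967]
```

>>> apply_moves(
  deltas=[
    [[0, 0, 0, 1.3, -0.2, -2.2, 0], [0, 0, 0, 1.3, -0.2, -2.2, 0], [0, 0, 0, 1.3, -0.2, -2.2, 0], [0, 0, 0, 1.3, -0.2, -2.2, 0], [0, 0, 0, 1.3, -0.2, -2.2, 0], [0, 0, 0, 1.3, -0.2, -2.2, 0]],
  ],
)

```text
time: 16.4
position: [518.9, 175.2, 87.1]
orientation: [[0.0, 0.269, 0.963], [0.0, 0.963, -0.269], [-1.0, 0.0, 0.0]]
ft_force: [0.2, 0.2, -0.5]
opening: 0.302
```

```bash
python3 - <<'E'
from h import *
import pickle
s,im=snap('wrist','w8.png'); print(s['time'],np.round(s['position'],1),np.round(s['qvel'],3),np.round(s['ft_force'],1),s['opening'])
_,sd=snap('side','s8.png')
a=cv2.resize(im[:,110:400],(453,600),interpolation=2)
b=cv2.resize(sd[85:300,200:340],(339,520),interpolation=2); b=np.vstack([b,np.zeros((80,339,3),np.uint8)])
cv2.imwrite('pics/c8.png',np.hstack([a,b])[:,:,::-1])
E
```

```text
16.4 [518.9 175.2  87.1] [-0.    -0.001 -0.001  0.001 -0.     0.     0.   ] [ 0.2  0.2 -0.5] 0.30204807685218893
```

View pics/c8.png

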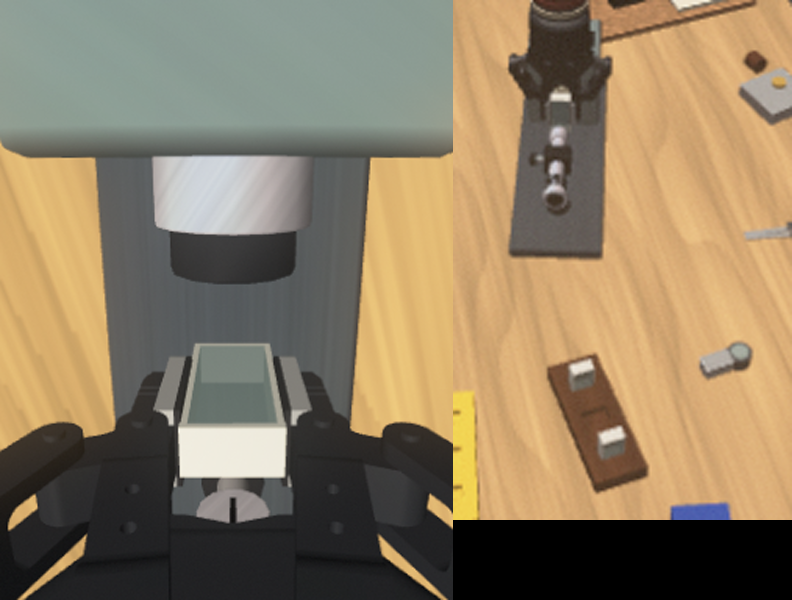

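The blank's centre column (about 232) now lines up with the snout (232.5) and the slit (232). It hangs clear of everything, with contact force near zero and the arm at rest. The two short blanks and the loupe are undisturbed, so I hand in.

```bash
python3 -c "
from cell import order; print(order.hand_in())"
```

```text
the job is handed in; nothing more can be done
None
```

The job is done and handed in at about 16.5 s of the allowed 51 s; the hand-in gave no verdict.

- **Dimmer:** I pushed it to its hard stop first. The force rose to about 10 N with no further travel, and the grip's stripe then stood at the last, brightest tick.
- **Blank:** I gripped the tallest (middle) blank on its frosted edges, at an opening of 0.30 (26 mm), lifted it straight out and brought it into the light path.
- **Last checks:**
  - The blank's centre column in the wrist picture matched the snout and the slit to about 1 px (about 0.5 mm).
  - Its windows are square to the beam within about 0.5° in yaw by the arm's pose.
  - Its centre is about 100 mm up, good to about 1 mm.
  - The arm was at rest with contact force near zero, and nothing touched the blank but the pads.
  - The two short blanks and the loupe looked unmoved.
- **Disagreement:** On the first placing, the camera put the blank 2.2 mm off the beam while the arm's reading said it was centred. I took this as calibration error and trusted the comparison within one picture, moving it 2.2 mm sideways and 1.3 mm down. The picture fit also hinted at about 1° of tilt, which is within its noise, so I left it.

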